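# Uncover the water bath and hold its lid open at 60 degrees

### The arm

A 7-joint arm with a two-finger parallel gripper is mounted at the origin on the work surface. World frame = base frame: x ahead of the robot, y to its left, z up, the work surface at z = 0. Lengths are in m, angles in rad, forces in N, time in s.
With the tool pointing down it reaches from about 0.4 to 0.9 m from the base axis. Payload 5.5 kg.
Tool frame: the origin (TCP) lies between the finger pads; the fingertips stand 25 mm ahead of it and the grasp point (between the pads) lies 6 mm ahead of it; z points along the fingers, y is the line along which they close (so a half turn about z gives the same grasp; the last joint's range is limited). The gripper opens to 85 mm and grips with 20 to 120 N. Pads are 22 mm wide; open, the fingers measure 114 mm over their backs; the gripper's body (76 mm by 85 mm) begins 54 mm behind the grasp point. The pads swing forward as they close: fully open they stand 13 mm farther back than shut.
Start: joints at [-0.977, 0.501, -0.427, 1.55, 0.221, 1.138, -0.21], TCP at [0.211, 0.615, 0.256] pointing down, gripper open.
Joint ranges: [-2.88, 2.88], [-0.31, 2.03], [-1.54, 1.56], [0.2, 2.42], [-1.41, 4.55], [0.19, 2.02], [-2.57, 2.57]. Speed limits (rad/s): [2.57, 2.57, 3.14, 3.14, 3.14, 3.14, 3.14].

### API

Orientations are given as a 3x3 rotation matrix whose columns are the frame's x, y, z axes.
In Python, from cell import read_state, snapshot, calibration, robot gives the robot as it stands.
- The arm moves only by the tool step_arm, never from a script. Its argument "targets" is a list of rows, each an object with "fingers": the opening, from 0 (shut) to 1 (fully open); "translation": the shift along the tool's x, y, z in mm, a list of three; "spin": the turn about the tool's z in rad. In form: [{"fingers": fingers, "translation": [x, y, z], "spin": spin}, ...]. A call has 1 to 12 rows; each row is the pose to reach, as a shift and turn from the pose commanded when the call began, along the tool's axes at that moment; what a row does not reach only later rows make up. A row lasts 1/12 s, in which the tool goes at most 41.7 mm and 7.16 degrees, less where a joint would pass 70% of its speed; a pose out of reach is approached as far as the arm can. A call with a gripper value outside its range is refused whole. The fingers move at their own pace and stop on an object; "grip_force" is the grip in N (left out, the last holds). Time passes only in rows, so rows that repeat a pose let the fingers close. It gives the time, the measured TCP pose, the force, the opening and the grip force at its end, in the units of the state.
- read_state(): the state, without advancing time (a new reading comes with each control period).
- snapshot(name): name is "scene" or "top" or "wrist"; returns (picture, depth): 384x512x3 uint8, red, green, blue; 384x512 float32, m along the optical axis (not along the pixel's ray), 0 where there is no reading.
- calibration(name): a dict with "camera_matrix" (3x3 intrinsics, pixels), "origin" and "orientation" of the camera in the world. Camera axes: x right, y up, looking along -z (the intrinsics and any distortion apply to the point x, -y, -z); pixel columns grow to the right and rows downward; lengths in m; the calibration is good to about 2 mm. The wrist camera is an equidistant fisheye: a pixel r from the principal point sees the ray r / f radians off the axis. A picture is of the moment at which its call begins: read the wrist's pose just before it. calibration takes no time and is no camera call; for the wrist camera it gives the pose at the moment of the call.
- robot.hand_in(): hands the job in; it is judged then, once.
The state is a dict: "t": time; "joint_pos": joint angles; "qvel": joint speeds; "tau": joint torques, N m; "tool_pos": TCP position; "tool_rot": TCP orientation; "contact_force": force on the tool from outside, world axes, zero at the start; "ft_torque": the same for the moment, N m; "width": opening from 0.0 (shut) to 1.0 (fully open); "grip_force": force on a finger pad.
Only numpy, scipy, OpenCV 4.12 (cv2) and the standard library are available. Lean on these libraries where they do the work, as an engineer would, in place of code of your own. Each camera call takes 0.05 s, during which the arm holds its last target. There are 200 camera calls.

### The job

The drained water bath is about to be unloaded: lift the loose round cover off its lid by the knob and set it down, without dropping it, flat in the blue drip tray with the knob up and let go of it. Then take the lid by its bar handle, raise it to 60 degrees from shut (so that drips still fall into the tank) and finish while holding it there: it falls shut if let go, so do not release it, and do not let it drop on the way. Leave the bottles and the flask where they stand.

Things in the scene. Friction and masses are not known exactly. Their poses are not given: they have to be found in the camera images.
- bath: Laboratory water bath, fixed: white housing 240 mm deep (x) by 270 mm wide (y) by 130 mm high, blue control panel on its front (-x of its own frame). Origin under the centre of the housing, on the bench; z up. A flat stainless lid 5 mm thick (236 by 270 mm, underside at 130 mm, top face at 135 mm) covers it, hinged along the rear (+x) edge. The lid's round opening, 100 mm wide, is centred 32 mm behind the housing's centre (+x of the bath).
- lid (a joint): Hinge of the lid, rad: 0 shut, grows as the front edge rises (60 degrees = 1.047); stop at 1.75. Plain hinge with little friction: the lid (about 0.7 kg) falls shut when let go.
- lid_hinge (a point): Point on the lid's hinge axis, at its middle: 118 mm behind the bath's centre and 130 mm above the bench. The axis is this frame's y (the bath's y); fixed to the bath.
- lid_handle (a point): Centre of the black grip bar on the lid, a round rod 12 mm thick and 124 mm long along the bath's y, with posts 58 mm either side of this point. It stands 42 mm above the lid's top face, 33 mm in from the front edge; when shut it lies 203 mm in front of the hinge axis and 47 mm above it. Moves with the lid; being round, the bar can turn between the fingers. Frame axes turn with the lid, parallel to the bath's when shut.
- cover: Loose bright metal cover of the lid's opening: flange 120 mm across and 4 mm thick with a black knob on top; below the flange a locating disc 92 mm across, 4 mm deep, sits in the opening. Origin at the centre of the flange's underside (4 mm above the lowest face), z up through the knob. About 0.18 kg.
- cover_knob (a point): Centre of the cover's knob to grasp: knob 30 mm across, from 16 to 37 mm above the flange's underside; this point is 26.5 mm above the flange's underside and 30.5 mm above the cover's lowest face.
- tray: Blue drip tray, fixed: 220 mm (its x) by 190 mm (its y), walls 4 mm thick and 16 mm high, floor 4 mm thick. Origin under its centre, on the bench.
- sample_bottle: Bystander: amber bottle with blue cap, 68 mm across, 150 mm tall, origin at the centre of its base.
- wash_bottle: Bystander: white wash bottle with thin red spout, 66 mm across, 175 mm tall, spout reaching 53 mm from its axis, origin at the centre of its base.
- flask: Bystander: conical glass flask, 76 mm across, 115 mm tall, origin at the centre of its base.
Not all that is in view belongs to the job. Of the things that look like the cover, the smallest one is meant.

How it is judged:
On the way, in this order (a step that is already met when the one before it is completed fails the run):
1. the cover is lifted clear of the lid in the fingers, the lid still shut (contact force between cover and the fingers above 0.5 N and contact force between cover and lid below 0.05 N and z of cover in the frame of bath above 0.15 m and value of joint lid below 0.06 rad), for 0.1 s.
2. the cover lies flat in the drip tray, knob up, let go and at rest, the lid still shut (horizontal distance between cover and tray below 0.065 m and z of cover in the frame of tray below 0.013 m and angle between cover's own z axis and vertical below 0.1 rad and contact force between cover and the fingers below 0.05 N and linear speed of cover below 0.03 m/s and value of joint lid below 0.06 rad), for 0.2 s.
At the end, for the whole second after the job is handed in: The lid is held still by the fingers alone at 60 degrees (55 to 65 accepted), and the cover lies flat, knob up, at rest and untouched in the drip tray (value of joint lid between 0.96 and 1.134 rad and velocity of joint lid between -0.05 and 0.05 rad/s and contact force between lid and the fingers above 1 N and contact force between lid and cover below 0.05 N and horizontal distance between cover and tray below 0.065 m and z of cover in the frame of tray below 0.013 m and angle between cover's own z axis and vertical below 0.1 rad and linear speed of cover below 0.03 m/s and contact force between cover and the arm below 0.05 N and contact force between cover and the fingers below 0.05 N); the arm keeps its last pose, push and grip.
It fails at once if the cover was dropped (moving faster than 0.5 m/s out of the fingers, a fall of some 13 mm) (linear speed of cover above 0.5 m/s and contact force between cover and the fingers below 0.02 N).
It fails at once if the lid was let drop (closing faster than 2 rad/s) (velocity of joint lid below -2 rad/s).
It fails at once if the sample bottle was moved by more than 20 mm or tipped (distance of sample_bottle from where it was at the start of the episode above 0.02 m or angle between sample_bottle's own z axis and vertical above 0.3 rad).
It fails at once if the wash bottle was moved by more than 20 mm or tipped (distance of wash_bottle from where it was at the start of the episode above 0.02 m or angle between wash_bottle's own z axis and vertical above 0.3 rad).
It fails at once if the flask was moved by more than 20 mm or tipped (distance of flask from where it was at the start of the episode above 0.02 m or angle between flask's own z axis and vertical above 0.3 rad).
It also fails if it takes over 58 s, if anything falls off the work surface, if the arm or the gripper's body presses on something with over 40 N, if the wrist force passes 120 N, or if a joint passes its speed limit or range.

## Working session

There is one attempt and no reset: what is moved stays moved. The work goes in short steps, Python scripts to look and compute and a tool call to move; the robot and the scene stay as the last step left them, time stands still between calls to the robot, and variables do not carry over. Pictures are saved under pics/ and viewed, at most 10 in all, crops included, and the job is handed in when it is done.

Besides the shell and the picture viewer there is one more tool, called after ">>>" in YAML: its name, and indented under it one key for each argument. step_arm: Moves the arm, as the interface text tells. Its arguments: {"type":"object","properties":{"targets":{"type":"array"},"grip_force":{"type":"number"}},"required":["targets"]}

```bash
mkdir -p pics; cat > h.py <<'E'
import numpy as np, cv2
from cell import read_state, snapshot, calibration, robot
def save(n,im): cv2.imwrite('pics/'+n,cv2.cvtColor(im,cv2.COLOR_RGB2BGR))
def cloud(name):
    im,d=snapshot(name); c=calibration(name); K=np.array(c['camera_matrix'])
    v,u=np.mgrid[:d.shape[0],:d.shape[1]]
    p=np.stack([(u-K[0,2])/K[0,0]*d,-(v-K[1,2])/K[1,1]*d,-d],-1)
    P=p@np.array(c['orientation']).T+np.array(c['origin']); P[d==0]=np.nan
    return im,d,P
E
python3 - <<'E'
from h import *
a,d,P=cloud('scene'); b,e,Q=cloud('top')
np.savez('s.npz',a=a,P=P,b=b,Q=Q)
save('both.png',cv2.resize(np.vstack([a,b]),(800,1200))[:, :]) 
save('scene.png',a); save('top.png',b)
for n in('scene','top'): print(n,calibration(n))
s=read_state();print(s['tool_pos'],s['tool_rot'])
E
```

```text
scene {'camera_matrix': array([[361.80775046,   0.        , 258.07900523],
       [  0.        , 361.80775046, 193.85368994],
       [  0.        ,   0.        ,   1.        ]]), 'origin': array([1.25788096, 0.61333805, 0.98463776]), 'orientation': array([[-0.6801023 , -0.49217246,  0.54334808],
       [ 0.73301983, -0.46860131,  0.4930464 ],
       [ 0.01194976,  0.7336069 ,  0.679469  ]])}
top {'camera_matrix': array([[418.66389542,   0.        , 257.00438471],
       [  0.        , 418.66389542, 190.72490687],
       [  0.        ,   0.        ,   1.        ]]), 'origin': array([ 0.43722649, -0.02187294,  1.57330973]), 'orientation': array([[-0.00325884,  0.99700381, -0.07728382],
       [-0.99969385, -0.00514371, -0.02420241],
       [-0.02452742,  0.07718129,  0.99671533]])}
[0.21096842 0.61417989 0.25533342] [[-9.45808000e-01  3.24725784e-01 -6.26168141e-04]
 [ 3.24726385e-01  9.45806480e-01 -1.69595270e-03]
 [ 4.15143139e-05 -1.80737895e-03 -9.99998366e-01]]
```

View pics/scene.png

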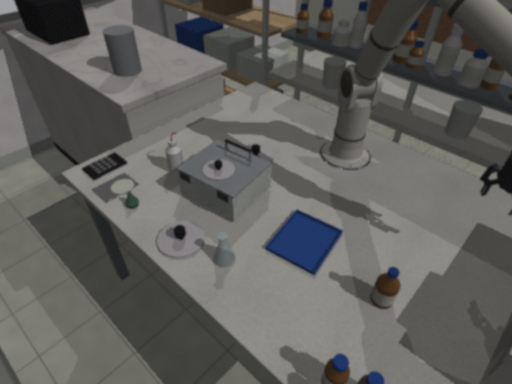

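View pics/top.png

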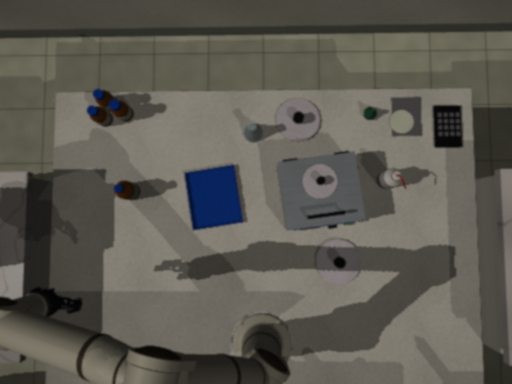

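The scene view shows the bath (about 225,180) and the top view shows it at (320,190), with the handle bar at (330,212) on the robot's side. The tray is at (214,197).

Three things look like the cover in the top view:
- A disc with knob on the lid, at (320,181).
- A disc on the bench, at (298,119).
- A disc on the bench, at (340,262).

The one on the lid is the smallest, and it sits in the lid opening. I'll measure all three and crop to confirm.

```bash
python3 - <<'E'
from h import *
z=np.load('s.npz'); b,Q,a,P=z['b'],z['Q'],z['a'],z['P']
np.set_printoptions(precision=4,suppress=True)
hsv=cv2.cvtColor(b,cv2.COLOR_RGB2HSV)
m=cv2.inRange(hsv,(105,150,60),(130,255,255))
n,l,st,c=cv2.connectedComponentsWithStats(m)
i=1+np.argmax(st[1:,4]); q=Q[l==i]; 
r=cv2.minAreaRect(q[:,:2].astype(np.float32)); print('tray',r,'z',np.percentile(q[:,2],[2,50,98]))
# lid plane top
reg=np.zeros(b.shape[:2],bool); reg[140:240,265:380]=1
lid=reg&(Q[...,2]>.115)&(Q[...,2]<.15)
mm=cv2.morphologyEx(lid.astype(np.uint8),cv2.MORPH_OPEN,np.ones((5,5)))
r=cv2.minAreaRect(Q[mm>0][:,:2].astype(np.float32)); print('lid',r,np.median(Q[mm>0][:,2]))
for nm,im,X in(('top',b,Q),('scene',a,P)):
  inb=(abs(X[...,0]-.45)<.2)&(abs(X[...,1]+.25)<.2)
  gray=im.max(2)
  dk=inb&(gray<60)&(X[...,2]>.15)&(X[...,2]<.2)
  n,l,st,c=cv2.connectedComponentsWithStats(dk.astype(np.uint8))
  for k in range(1,n):
    if st[k,4]>8:
      q=X[l==k]; print(nm,'dark',c[k],st[k,4],q.mean(0),q.min(0),q.max(0), cv2.minAreaRect(q[:,:2].astype(np.float32)))
# bright discs
n,l,st,c=cv2.connectedComponentsWithStats(((hsv[...,2]>np.percentile(hsv[...,2],80))).astype(np.uint8))
for (u,v) in((320,181),(298,119),(340,262)): print(u,v,Q[v,u],b[v+8,u-10],Q[v+8,u-10])
# objects heights list
tall=((Q[...,2]>.04)&(abs(Q[...,1])<.9)).astype(np.uint8); tall[290:]=0
n,l,st,c=cv2.connectedComponentsWithStats(tall)
for k in range(1,n):
  if 15<st[k,4]<40000: q=Q[l==k]; print('obj',c[k],st[k,4],np.median(q,0),q[:,2].max())
crop=b[90:290,240:400]; save('crop.png',cv2.resize(crop,None,fx=3,fy=3,interpolation=cv2.INTER_CUBIC)[:600])
E
```

```text
tray ((0.5367960929870605, 0.17707782983779907), (0.21602056920528412, 0.17575562000274658), 10.384056091308594) z [nan nan nan]
lid ((0.5528023838996887, -0.20735067129135132), (0.24526266753673553, 0.2707783579826355), 7.6142659187316895) 0.13475809462417043
top dark [320.8814 179.9831] 59 [ 0.581  -0.2023  0.1706] [ 0.5683 -0.2164  0.1507] [ 0.5937 -0.1892  0.179 ] ((0.5810372233390808, -0.2028062641620636), (0.025350088253617287, 0.027135053649544716), 1.145378589630127)
top dark [325.9852 214.363 ] 135 [ 0.4656 -0.2162  0.1805] [ 0.4537 -0.2792  0.1565] [ 0.4766 -0.1566  0.1877] ((0.46585747599601746, -0.21803681552410126), (0.011716597713530064, 0.12406011670827866), 7.921996593475342)
scene dark [238.4384 145.6438] 73 [ 0.4679 -0.2093  0.1803] [ 0.4551 -0.2744  0.1705] [ 0.4804 -0.1522  0.1867] ((0.4677578806877136, -0.21320827305316925), (0.011390989646315575, 0.12368432432413101), 9.30494499206543)
scene dark [217.8723 163.8298] 47 [ 0.5878 -0.1948  0.1679] [ 0.5731 -0.2098  0.1531] [ 0.5971 -0.1824  0.1775] ((0.585072934627533, -0.19871008396148682), (0.02620074152946472, 0
[... 291 characters left out ...]
 [0.8536 0.5689 0.0927] 0.14065935884364555
obj [372.     110.9796] 49 [ 0.8457 -0.4066  0.0479] 0.07637159189980225
obj [298.7426 116.495 ] 101 [ 0.8287 -0.1403  0.0547] 0.06482295085071366
obj [252.774  129.6893] 177 [0.7737 0.029  0.0706] 0.12152795597931076
obj [320.8978 190.7752] 5684 [ 0.5468 -0.2059  0.1348] 0.1876579720272047
obj [391.2342 177.7105] 380 [ 0.5922 -0.4519  0.1115] 0.1784608579494782
obj [497.8623 228.7903] 3247 [ 0.4187 -0.8001  0.1527] 0.19398904731372912
obj [ 22.0154 230.8254] 5268 [0.4149 0.8022 0.1818] 0.33137103389706213
obj [125.7568 189.4945] 366 [0.5564 0.4779 0.1036] 0.15692266322697845
obj [340.1667 262.0556] 108 [ 0.298  -0.2808  0.0557] 0.06479811728374352
```

View pics/crop.png

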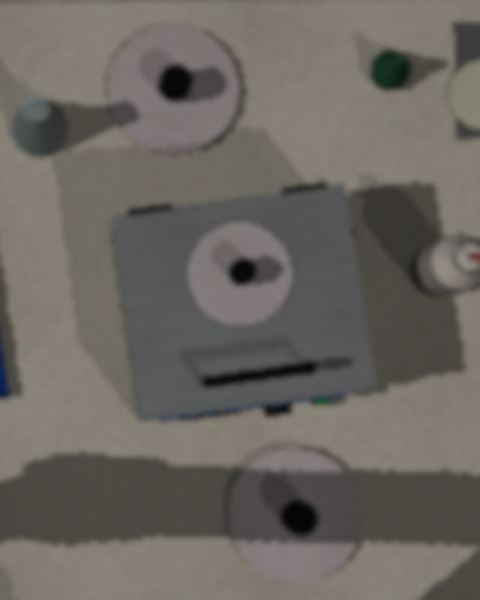

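The crop shows the disc on the lid at (243,272), about 105 px wide. The two on the bench, at (175,88) and (293,512), are about 137 px wide even though they are farther from the camera. The cover on the lid is therefore the smallest and the right one, and it is at (0.582,-0.201). The knob-to-bar distance of 117 mm agrees with the given sizes. Next I move above it and align the fingers with the bath's x axis.

>>> step_arm:
  targets:
    - {"fingers":1,"translation":[-308,-325,0],"spin":0.55}
    - {"fingers":1,"translation":[-308,-325,0],"spin":0.55}
    - {"fingers":1,"translation":[-308,-325,0],"spin":0.55}
    - {"fingers":1,"translation":[-308,-325,0],"spin":0.55}
    - {"fingers":1,"translation":[-308,-325,0],"spin":0.55}
    - {"fingers":1,"translation":[-308,-325,0],"spin":0.55}
    - {"fingers":1,"translation":[-308,-325,0],"spin":0.55}
    - {"fingers":1,"translation":[-308,-325,0],"spin":0.55}
    - {"fingers":1,"translation":[-308,-325,0],"spin":0.55}
    - {"fingers":1,"translation":[-308,-325,0],"spin":0.55}
    - {"fingers":1,"translation":[-308,-325,0],"spin":0.55}
    - {"fingers":1,"translation":[-308,-325,0],"spin":0.55}

```text
t: 1.1
tool_pos: [0.3993, 0.2003, 0.256]
tool_rot: [[-0.629, 0.777, 0.0], [0.777, 0.629, -0.003], [-0.003, -0.002, -1.0]]
contact_force: [0.1, -0.1, -0.3]
width: 0.994
grip_force: 0.0
```

>>> step_arm:
  targets:
    - {"fingers":1,"translation":[-427,-110,0],"spin":0.545}
    - {"fingers":1,"translation":[-427,-110,0],"spin":0.545}
    - {"fingers":1,"translation":[-427,-110,0],"spin":0.545}
    - {"fingers":1,"translation":[-427,-110,0],"spin":0.545}
    - {"fingers":1,"translation":[-427,-110,0],"spin":0.545}
    - {"fingers":1,"translation":[-427,-110,0],"spin":0.545}
    - {"fingers":1,"translation":[-427,-110,0],"spin":0.545}
    - {"fingers":1,"translation":[-427,-110,0],"spin":0.545}
    - {"fingers":1,"translation":[-427,-110,0],"spin":0.545}
    - {"fingers":1,"translation":[-427,-110,0],"spin":0.545}
    - {"fingers":1,"translation":[-427,-110,0],"spin":0.545}
    - {"fingers":1,"translation":[-427,-110,0],"spin":0.545}

```text
t: 2.1
tool_pos: [0.5843, -0.1991, 0.2556]
tool_rot: [[-0.137, 0.991, -0.0], [0.991, 0.137, -0.004], [-0.004, -0.001, -1.0]]
contact_force: [-0.0, -0.7, 0.4]
width: 1.001
grip_force: 0.0
```

```bash
python3 - <<'E'
from h import *
s=read_state();print(s['tool_pos'],s['tool_rot'],s['joint_pos'],s['t'])
c=calibration('wrist');im,d=snapshot('wrist');save('w1.png',im);np.savez('w1.npz',im=im,d=d,**c);print(c)
# predicted pixel of knob point and bar centre
K=np.array(c['camera_matrix'])
for p in((.582,-.201,.172),(.467,-.216,.183)):
  q=np.array(c['orientation']).T@(np.array(p)-c['origin']); q=q*[1,-1,-1]
  th=np.arctan2(np.hypot(q[0],q[1]),q[2]); n=q[:2]/np.hypot(*q[:2])
  print(K[:2,2]+K[0,0]*th*n)
E
```

```text
[ 0.58425109 -0.19909103  0.25562702] [[-1.36849140e-01  9.90591898e-01 -6.09906643e-05]
 [ 9.90583502e-01  1.36847726e-01 -4.12608739e-03]
 [-4.07892231e-03 -6.25067858e-04 -9.99991486e-01]] [ 0.11914569  0.41241877  0.21554481  1.65766222 -0.09285513  1.08060317
  0.49809728] 2.1
{'camera_matrix': array([[297.31863964,   0.        , 253.33601876],
       [  0.        , 297.31863964, 187.69074485],
       [  0.        ,   0.        ,   1.        ]]), 'origin': array([ 0.57460059, -0.13187594,  0.37297746]), 'orientation': array([[ 9.90688312e-01, -1.31381113e-01, -3.57165452e-02],
       [ 1.36146168e-01,  9.54151642e-01,  2.66568686e-01],
       [-9.43090543e-04, -2.68949152e-01,  9.63153915e-01]])}
[250.69068304 205.70131355]
[ 96.22897898 207.73173821]
```

View pics/w1.png

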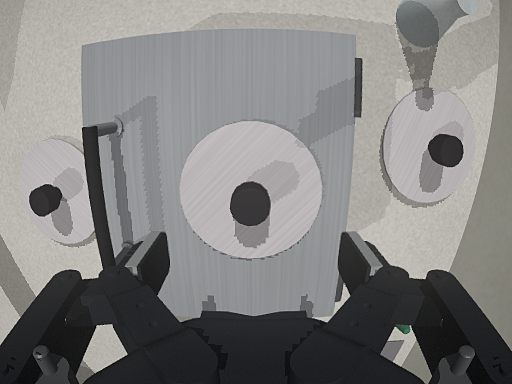

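The wrist view shows the knob at (250,204); I predicted (250.7,205.7), so the estimate is good to about 1 mm. The bar is at the left, at column 97, as predicted. I go down and grip.

>>> step_arm:
  targets:
    - {"fingers":1,"translation":[-2,-2,30],"spin":0}
    - {"fingers":1,"translation":[-2,-2,55],"spin":0}
    - {"fingers":1,"translation":[-2,-2,75],"spin":0}
    - {"fingers":1,"translation":[-2,-2,86],"spin":0}
    - {"fingers":1,"translation":[-2,-2,86],"spin":0}
    - {"fingers":0,"translation":[-2,-2,86],"spin":0}
    - {"fingers":0,"translation":[-2,-2,86],"spin":0}
    - {"fingers":0,"translation":[-2,-2,86],"spin":0}
    - {"fingers":0,"translation":[-2,-2,86],"spin":0}
    - {"fingers":0,"translation":[-2,-2,86],"spin":0}
    - {"fingers":0,"translation":[-2,-2,86],"spin":0}
    - {"fingers":0,"translation":[-2,-2,86],"spin":0}
  grip_force: 50

```text
t: 3.15
tool_pos: [0.5828, -0.1945, 0.1718]
tool_rot: [[-0.144, 0.99, 0.002], [0.99, 0.144, -0.0], [-0.001, 0.002, -1.0]]
contact_force: [-1.3, 0.5, 5.9]
width: 0.333
grip_force: 49.2
```

>>> step_arm:
  targets:
    - {"fingers":0,"translation":[0,0,0],"spin":0}
    - {"fingers":0,"translation":[0,0,0],"spin":0}

```text
t: 3.32
tool_pos: [0.5828, -0.1945, 0.1718]
tool_rot: [[-0.144, 0.99, 0.002], [0.99, 0.144, -0.0], [-0.001, 0.002, -1.0]]
contact_force: [-1.8, 0.1, 5.9]
width: 0.334
grip_force: 49.2
```

```bash
python3 - <<'E'
from h import *
s=read_state();print(s['tool_pos'],s['contact_force'],s['ft_torque'])
im,d=snapshot('wrist');save('w2.png',im)
E
```

```text
[ 0.58282038 -0.19446001  0.17177651] [-1.7835335   0.12683207  5.86939602] [ 0.08815179  0.33857861 -0.00427435]
```

View pics/w2.png

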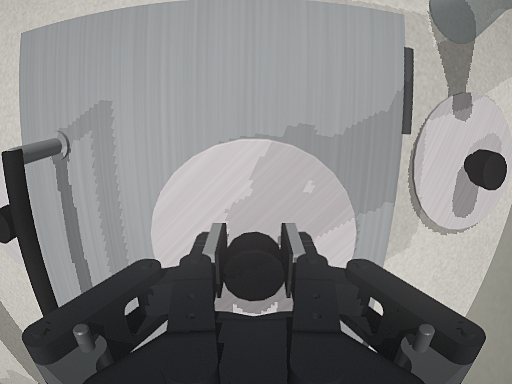

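The wrist view shows the knob at (254,265), between both pads (rows 222–297). The grasp looks sound, so I lift gently.

>>> step_arm:
  targets:
    - {"fingers":0,"translation":[0,0,-5],"spin":0}
    - {"fingers":0,"translation":[0,0,-10],"spin":0}
    - {"fingers":0,"translation":[0,0,-15],"spin":0}
    - {"fingers":0,"translation":[0,0,-20],"spin":0}
    - {"fingers":0,"translation":[0,0,-30],"spin":0}
    - {"fingers":0,"translation":[0,0,-40],"spin":0}
    - {"fingers":0,"translation":[0,0,-50],"spin":0}
    - {"fingers":0,"translation":[0,0,-60],"spin":0}
    - {"fingers":0,"translation":[0,0,-70],"spin":0}
    - {"fingers":0,"translation":[0,0,-80],"spin":0}
    - {"fingers":0,"translation":[0,0,-80],"spin":0}

```text
t: 4.28
tool_pos: [0.5835, -0.1948, 0.2533]
tool_rot: [[-0.144, 0.99, 0.004], [0.99, 0.144, -0.001], [-0.002, 0.004, -1.0]]
contact_force: [0.3, -1.0, -0.8]
width: 0.331
grip_force: 49.5
```

>>> step_arm:
  targets:
    - {"fingers":0,"translation":[15,0,0],"spin":0}
    - {"fingers":0,"translation":[45,1,0],"spin":0}
    - {"fingers":0,"translation":[85,2,0],"spin":0}
    - {"fingers":0,"translation":[125,3,0],"spin":0}
    - {"fingers":0,"translation":[165,4,0],"spin":0}
    - {"fingers":0,"translation":[205,4,0],"spin":0}
    - {"fingers":0,"translation":[245,5,0],"spin":0}
    - {"fingers":0,"translation":[285,6,0],"spin":0}
    - {"fingers":0,"translation":[320,7,0],"spin":0}
    - {"fingers":0,"translation":[350,7,0],"spin":0}
    - {"fingers":0,"translation":[370,7,0],"spin":0}
    - {"fingers":0,"translation":[378,7,0],"spin":0}

```text
t: 5.28
tool_pos: [0.5331, 0.1855, 0.2501]
tool_rot: [[-0.15, 0.989, -0.001], [0.989, 0.15, 0.002], [0.002, -0.0, -1.0]]
contact_force: [-0.2, 0.3, -1.0]
width: 0.331
grip_force: 49.5
```

```bash
python3 - <<'E'
from h import *
s=read_state();print(s['tool_pos'],s['contact_force'])
im,d=snapshot('wrist');save('w3.png',im)
E
```

```text
[0.53305929 0.18552617 0.2501264 ] [-0.24102309  0.27794134 -0.99053946]
```

View pics/w3.png

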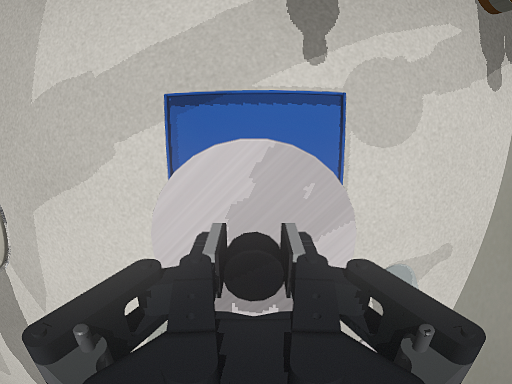

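The cover hangs level over the tray. The knob is at (254,265) and the tray spans columns 165–345, centred on it. I lower it.

>>> step_arm:
  targets:
    - {"fingers":0,"translation":[0,0,15],"spin":0}
    - {"fingers":0,"translation":[0,0,40],"spin":0}
    - {"fingers":0,"translation":[0,0,70],"spin":0}
    - {"fingers":0,"translation":[0,0,100],"spin":0}
    - {"fingers":0,"translation":[0,0,130],"spin":0}
    - {"fingers":0,"translation":[0,0,155],"spin":0}
    - {"fingers":0,"translation":[0,0,175],"spin":0}
    - {"fingers":0,"translation":[0,0,185],"spin":0}
    - {"fingers":0,"translation":[0,0,192],"spin":0}
    - {"fingers":0,"translation":[0,0,197],"spin":0}
    - {"fingers":0,"translation":[0,0,198],"spin":0}
    - {"fingers":0,"translation":[0,0,198],"spin":0}

```text
t: 6.33
tool_pos: [0.5352, 0.1807, 0.053]
tool_rot: [[-0.144, 0.99, 0.001], [0.99, 0.144, 0.0], [0.0, 0.001, -1.0]]
contact_force: [0.2, -0.5, -1.9]
width: 0.329
grip_force: 49.5
```

>>> step_arm:
  targets:
    - {"fingers":0,"translation":[0,0,2],"spin":0}
    - {"fingers":0,"translation":[0,0,4],"spin":0}
    - {"fingers":0,"translation":[0,0,6],"spin":0}
    - {"fingers":0,"translation":[0,0,7],"spin":0}
    - {"fingers":0,"translation":[0,0,8],"spin":0}
    - {"fingers":0,"translation":[0,0,8],"spin":0}

```text
t: 6.83
tool_pos: [0.5345, 0.1809, 0.0448]
tool_rot: [[-0.145, 0.989, 0.0], [0.989, 0.145, 0.0], [0.0, 0.0, -1.0]]
contact_force: [-2.8, -1.1, 2.8]
width: 0.334
grip_force: 50.0
```

Contact came at the expected height, so I release and rise.

>>> step_arm:
  targets:
    - {"fingers":0.5,"translation":[0,0,0],"spin":0}
    - {"fingers":1,"translation":[0,0,0],"spin":0}
    - {"fingers":1,"translation":[0,0,0],"spin":0}
    - {"fingers":1,"translation":[0,0,0],"spin":0}
    - {"fingers":1,"translation":[0,0,0],"spin":0}
    - {"fingers":1,"translation":[0,0,0],"spin":0}
    - {"fingers":1,"translation":[0,0,-20],"spin":0}
    - {"fingers":1,"translation":[0,0,-50],"spin":0}
    - {"fingers":1,"translation":[0,0,-90],"spin":0}
    - {"fingers":1,"translation":[0,0,-130],"spin":0}
    - {"fingers":1,"translation":[0,0,-170],"spin":0}
    - {"fingers":1,"translation":[0,0,-210],"spin":0}

```text
t: 7.83
tool_pos: [0.534, 0.1806, 0.2563]
tool_rot: [[-0.145, 0.99, -0.0], [0.99, 0.145, -0.0], [-0.0, -0.0, -1.0]]
contact_force: [0.4, 0.3, -0.9]
width: 0.998
grip_force: 0.0
```

```bash
python3 - <<'E'
from h import *
s=read_state();print(s['tool_pos'],s['tool_rot'],s['width'])
im,d=snapshot('wrist');save('w4.png',im)
E
```

```text
[0.53398074 0.18060602 0.25625371] [[-1.44518709e-01  9.89502063e-01 -1.03731278e-04]
 [ 9.89502068e-01  1.44518707e-01 -2.44702151e-05]
 [-9.22221819e-06 -1.06178718e-04 -9.99999994e-01]] 0.9977349379879011
```

View pics/w4.png

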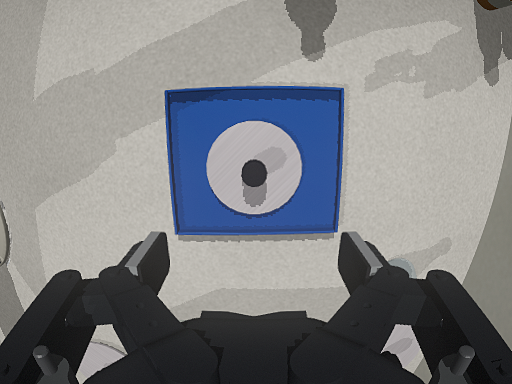

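The cover lies flat and centred in the tray at (254,167), with the knob up, and is released. Next is the bar.

>>> step_arm:
  targets:
    - {"fingers":1,"translation":[-383,-124,0],"spin":0}
    - {"fingers":1,"translation":[-383,-124,0],"spin":0}
    - {"fingers":1,"translation":[-383,-124,0],"spin":0}
    - {"fingers":1,"translation":[-383,-124,0],"spin":0}
    - {"fingers":1,"translation":[-383,-124,0],"spin":0}
    - {"fingers":1,"translation":[-383,-124,0],"spin":0}
    - {"fingers":1,"translation":[-383,-124,0],"spin":0}
    - {"fingers":1,"translation":[-383,-124,0],"spin":0}
    - {"fingers":1,"translation":[-383,-124,0],"spin":0}
    - {"fingers":1,"translation":[-383,-124,0],"spin":0}
    - {"fingers":1,"translation":[-383,-124,0],"spin":0}
    - {"fingers":1,"translation":[-383,-124,0],"spin":0}

```text
t: 8.88
tool_pos: [0.4662, -0.2181, 0.2541]
tool_rot: [[-0.14, 0.99, -0.0], [0.99, 0.14, -0.0], [-0.0, -0.0, -1.0]]
contact_force: [1.3, 0.9, 0.6]
width: 0.999
grip_force: 0.0
```

```bash
python3 - <<'E'
from h import *
s=read_state();print(s['tool_pos'],s['tool_rot'],s['width'],s['t'])
im,d=snapshot('wrist');save('w5.png',im)
E
```

```text
[ 0.46623773 -0.21807629  0.2540709 ] [[-1.39882512e-01  9.90168081e-01 -2.34756903e-04]
 [ 9.90168070e-01  1.39882437e-01 -3.12577188e-04]
 [-2.76665587e-04 -2.76172872e-04 -9.99999924e-01]] 0.999253971895294 8.8833
```

View pics/w5.png

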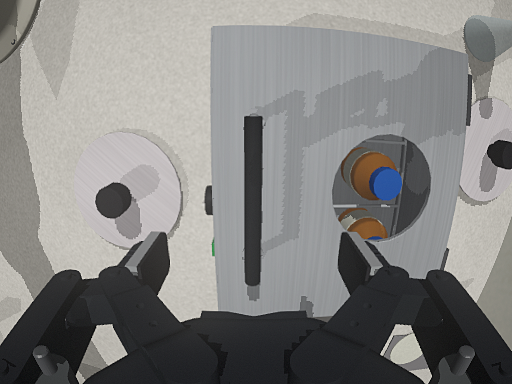

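The bar runs from (253,117) to (253,285), midway between the fingers and parallel to the pads. I go down and grip.

>>> step_arm:
  targets:
    - {"fingers":1,"translation":[0,0,25],"spin":0}
    - {"fingers":1,"translation":[0,0,50],"spin":0}
    - {"fingers":1,"translation":[0,0,65],"spin":0}
    - {"fingers":1,"translation":[0,0,71],"spin":0}
    - {"fingers":1,"translation":[0,0,71],"spin":0}
    - {"fingers":0,"translation":[0,0,71],"spin":0}
    - {"fingers":0,"translation":[0,0,71],"spin":0}
    - {"fingers":0,"translation":[0,0,71],"spin":0}
    - {"fingers":0,"translation":[0,0,71],"spin":0}
    - {"fingers":0,"translation":[0,0,71],"spin":0}
    - {"fingers":0,"translation":[0,0,71],"spin":0}
    - {"fingers":0,"translation":[0,0,71],"spin":0}
  grip_force: 50

```text
t: 9.93
tool_pos: [0.4656, -0.2165, 0.1837]
tool_rot: [[-0.143, 0.99, -0.003], [0.99, 0.143, 0.001], [0.001, -0.002, -1.0]]
contact_force: [-5.2, 0.6, 7.9]
width: 0.121
grip_force: 48.7
```

```bash
python3 - <<'E'
from h import *
s=read_state();print(s['tool_pos'],s['width'],s['contact_force'],s['t'])
R=np.array(s['tool_rot']); p0=np.array(s['tool_pos'])
ax=np.array([np.cos(.138),np.sin(.138),0])
for t in np.radians(np.arange(0,61,3)):
  x=-.203*np.cos(t)+.047*np.sin(t)+.203; z=.203*np.sin(t)+.047*np.cos(t)-.047
  print(round(np.degrees(t)),np.round(1000*R.T@(x*ax+[0,0,z])))
E
```

```text
[ 0.46555645 -0.21646218  0.18369666] 0.12090747359144088 [-5.18335831  0.61128465  7.89696194] 9.9333
0 [0. 0. 0.]
3 [ -0.   3. -11.]
6 [ -0.   6. -21.]
9 [ -0.  10. -31.]
12 [ -0.  14. -41.]
15 [ -0.  19. -51.]
18 [ -0.  24. -60.]
21 [ -0.  30. -70.]
24 [ -0.  36. -79.]
27 [ -0.  43. -87.]
30 [ -0.  50. -95.]
33 [  -0.   58. -103.]
36 [  -0.   66. -111.]
39 [  -0.   75. -117.]
42 [  -0.   83. -124.]
45 [  -0.   92. -130.]
48 [  -0.  102. -136.]
51 [  -1.  111. -141.]
54 [  -1.  121. -145.]
57 [  -1.  131. -149.]
60 [  -1.  142. -153.]
```

>>> step_arm:
  targets:
    - {"fingers":0,"translation":[0,2,-6],"spin":0}
    - {"fingers":0,"translation":[0,4,-14],"spin":0}
    - {"fingers":0,"translation":[0,6,-21],"spin":0}
    - {"fingers":0,"translation":[0,10,-31],"spin":0}
    - {"fingers":0,"translation":[0,14,-41],"spin":0}
    - {"fingers":0,"translation":[0,19,-51],"spin":0}
    - {"fingers":0,"translation":[0,24,-60],"spin":0}
    - {"fingers":0,"translation":[0,30,-70],"spin":0}
    - {"fingers":0,"translation":[0,36,-79],"spin":0}
    - {"fingers":0,"translation":[0,43,-87],"spin":0}
    - {"fingers":0,"translation":[0,47,-91],"spin":0}
    - {"fingers":0,"translation":[0,50,-95],"spin":0}

```text
t: 10.93
tool_pos: [0.5135, -0.21, 0.279]
tool_rot: [[-0.143, 0.99, -0.006], [0.99, 0.143, 0.0], [0.001, -0.006, -1.0]]
contact_force: [-10.4, -1.9, 2.4]
width: 0.118
grip_force: 48.8
```

```bash
python3 - <<'E'
from h import *
s=read_state();print(s['tool_pos'],s['tool_rot'],s['width'],s['contact_force'],s['ft_torque'],s['t'])
E
```

```text
[ 0.5134797  -0.20996337  0.27901033] [[-1.42762364e-01  9.89735830e-01 -6.47263848e-03]
 [ 9.89756554e-01  1.42765416e-01  9.52150292e-06]
 [ 9.33492696e-04 -6.40497705e-03 -9.99979052e-01]] 0.11818067760537558 [-10.36233033  -1.89124266   2.42605459] [-0.50115693  2.45016962 -0.1011144 ] 10.9333
```

>>> step_arm:
  targets:
    - {"fingers":0,"translation":[0,7,-8],"spin":0}
    - {"fingers":0,"translation":[0,15,-16],"spin":0}
    - {"fingers":0,"translation":[0,24,-22],"spin":0}
    - {"fingers":0,"translation":[0,32,-29],"spin":0}
    - {"fingers":0,"translation":[0,41,-35],"spin":0}
    - {"fingers":0,"translation":[0,51,-41],"spin":0}
    - {"fingers":0,"translation":[0,60,-46],"spin":0}
    - {"fingers":0,"translation":[0,70,-50],"spin":0}
    - {"fingers":0,"translation":[0,80,-54],"spin":0}
    - {"fingers":0,"translation":[0,86,-57],"spin":0}
    - {"fingers":0,"translation":[0,91,-58],"spin":0}
    - {"fingers":0,"translation":[0,91,-58],"spin":0}

```text
t: 11.93
tool_pos: [0.6076, -0.1973, 0.3404]
tool_rot: [[-0.144, 0.99, 0.003], [0.99, 0.144, -0.003], [-0.003, 0.003, -1.0]]
contact_force: [-7.2, -1.4, 10.4]
width: 0.115
grip_force: 52.2
```

>>> step_arm:
  targets:
    - {"fingers":0,"translation":[0,0,0],"spin":0}
    - {"fingers":0,"translation":[0,0,0],"spin":0}
    - {"fingers":0,"translation":[0,0,0],"spin":0}
    - {"fingers":0,"translation":[0,0,0],"spin":0}

```text
t: 12.27
tool_pos: [0.6067, -0.1974, 0.3401]
tool_rot: [[-0.143, 0.99, 0.003], [0.99, 0.143, -0.002], [-0.003, 0.002, -1.0]]
contact_force: [-6.2, -2.3, 9.9]
width: 0.117
grip_force: 52.1
```

```bash
python3 - <<'E'
from h import *
s=read_state();print(s['tool_pos'],s['width'],s['grip_force'],s['contact_force'],abs(s['qvel']).max(),s['t'])
p=np.array(s['tool_pos'])-[0,0,.006]; h=np.array([.467,-.216,.13])+.203*np.array([.991,.136,0])
x=(p-h)@[.991,.136,0]; z=p[2]-.13
print('lid angle',np.degrees(np.arctan2(z,-x)-np.arctan2(47,203)), 'radius',np.hypot(x,z),np.hypot(.203,.047))
a,d,P=cloud('scene')
# check lid slope from scene: points in the lid region
m=(abs(P[...,0]-.6)<.12)&(abs(P[...,1]+.2)<.15)&(P[...,2]>.16)&(P[...,2]<.29)
q=P[m]; xx=q@[.991,.136,0]
for lo in np.arange(.16,.29,.02):
  k=(q[:,2]>lo)&(q[:,2]<lo+.02); print(round(lo+.01,2),k.sum(),np.median(xx[k]))
save('s2.png',a[80:330,100:400].repeat(2,0).repeat(2,1))
E
```

```text
[ 0.60665182 -0.19736044  0.34008624] 0.11705414897143654 52.08205461502075 [-6.19492546 -2.26624458  9.86988489] 0.0018036354202983355 12.2667
lid angle 60.017639033083555 radius 0.21335051560036136 0.20836986346398562
0.17 350 0.6177156130318497
0.19 282 0.6061798586740208
0.21 271 0.5942551324435884
0.23 304 0.5824683773209114
0.25 370 0.5708730798114433
0.27 440 0.5598059117606989
0.29 214 0.5513192512600482
```

View pics/s2.png

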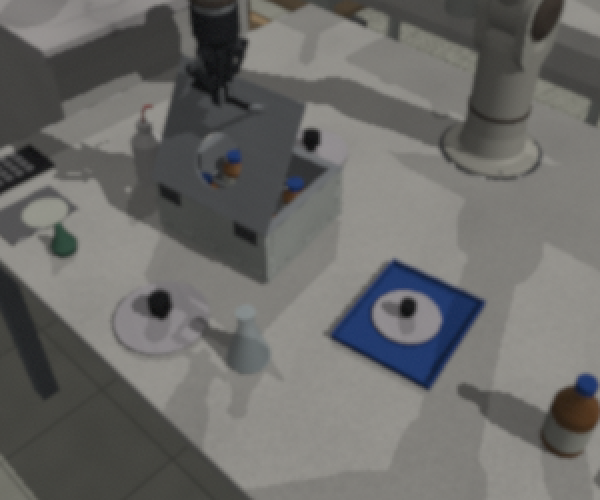

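The scene view shows the lid raised, with the gripper on the bar (225,95), and the cover flat in the tray (407,315). The measured lid slope is about 60° and the arm is still, so I hand in.

```bash
python3 -c "
from cell import robot; print(robot.hand_in())"
```

```text
the job is handed in; nothing more can be done
None
```

The job is handed in: the cover lies flat in the blue tray with its knob up, released, and the gripper is holding the lid still at about 60° (from the depth image); no verdict came back.

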